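# Spin-coater lid: pop, raise over balance, hold just below

## Task

The lid springs of the benchtop spin coater are due for adjustment: press the latch paddle at the front so that the lid pops ajar, then raise the lid clearly past its balance point (60 degrees open) without letting it fly back to its rear stop. Ease it back and finish while still holding it motionless with the gripper, five to ten degrees short of the balance point, where it would fall shut if let go; keep holding, never let it drop, and leave the bottle, wafer tray and weight around the machine alone.

Things in the scene. Friction and masses are not known exactly. Their poses are not given: they have to be found in the camera images.
- coater: the spin coater, a cream sheet-metal housing 270 x 270 mm, deck 130 mm above the bench, fixed to the bench, with a round bowl under a clear-paned aluminium lid. Origin: centre of its underside. Its -x side is the front (latch, controls), +x the rear (hinge); z up. It may stand turned by up to 0.3 rad either way.
- lid (a joint): lid angle in rad, 0 = shut, growing as the front edge rises (lid 195 x 220 x 10 mm, 0.95 kg, spring hinges at the rear). Balance point at 1.05 rad (60 degrees): below it the lid falls shut (up to 2 N to carry at the handle, under 1 N near balance), above it the springs throw it open to a stop at 1.65. Latched it reads under 0.02; unlatched, a plunger pops it to about 0.07, where it rests.
- hinge (a point): point on the lid's hinge axis, midway: in the coater's frame 105 mm towards the rear, 138 mm above the bench. The axis runs along the coater's y. The lid's underside passes through the axis.
- handle (a point): centre of the lid handle's round bar, 14 mm thick, 100 mm long, parallel to the hinge, on a post at each end, its centre line 38 mm above the lid's top face. With the lid shut it lies 172 mm in front of the hinge axis and 48 mm above it (186 mm above the bench); it moves on a circle of 179 mm radius about that axis. The lid's front edge is 28 mm in front of the bar.
- latch (a joint): latch angle in rad: 0 = hooked over the lid's strike plate, growing as the paddle goes down, stop at 0.28; springs back when let go.
- paddle (a point): middle of the top of the black latch paddle (46 mm front to back, 40 mm wide, 5 mm thick) at the front centre of the machine, 149 mm in front of the coater's origin and 145 mm above the bench. Press it straight down by 10 mm (its stop is at 12 mm) with 2 to 5 N: this unhooks the lid, which pops up.
- bottle: closed amber bottle, 60 mm diameter, 130 mm tall, standing; origin: centre of its base. Leave it alone.
- wafer_tray: white round wafer tray, 112 mm diameter, 20 mm tall; origin: centre of its base. Leave it alone.
- weight: knobbed brass weight, 44 mm diameter, 66 mm tall; origin: centre of its base. Leave it alone.

How it is judged:
By the outcome, as a careful person would: the job done as asked, in the order asked, and still so for the second after the job is handed in, while the arm keeps its last pose, push and grip.
It also fails if it takes over 45 s, if anything falls off the work surface, if the arm or the gripper's body presses on something with over 40 N, if the wrist force passes 120 N, or if a joint passes its speed limit or range.

## Robot

A 7-joint arm with a two-finger parallel gripper is mounted at the origin on the work surface. World frame = base frame: x ahead of the robot, y to its left, z up, the work surface at z = 0. Lengths are in m, angles in rad, forces in N, time in s.
With the tool pointing down it reaches from about 0.4 to 0.875 m from the base axis. Payload 19.3 kg.
Tool frame: the origin (TCP) lies at the very end of the fingers, on their centre line; the grasp point (between the pads) lies 19 mm behind it; z points along the fingers, y is the line along which they close (so a half turn about z gives the same grasp; the last joint's range is limited). The gripper opens to 85 mm and grips with 20 to 120 N. Pads are 22 mm wide; open, the fingers measure 114 mm over their backs; the gripper's body (76 mm by 85 mm) begins 54 mm behind the grasp point. The pads swing forward as they close: fully open they stand 13 mm farther back than shut.
Start: joints at [1.194, 0.521, -0.036, 1.599, 0.021, 1.021, -0.113], TCP at [0.189, -0.596, 0.231] pointing down, gripper open.
Joint ranges: [-2.91, 2.91], [-0.3, 2.13], [-1.5, 1.42], [0.17, 2.43], [-1.26, 4.41], [0.16, 1.93], [-2.52, 2.52]. Speed limits (rad/s): [1.89, 1.89, 2.39, 2.39, 3.01, 3.01, 3.01].

## Interface

Orientations are given as [roll, pitch, yaw] about the fixed x, y, z axes, in that order (R = Rz(yaw) Ry(pitch) Rx(roll)).
In Python, from workcell import monitor, viewer, bot gives the robot as it stands.
- The arm moves only by the tool move_arm, never from a script. Its arguments are lists of equal length, an entry for each row: "gripper": the opening, from 0 (shut) to 1 (fully open); "linear": the shift along the tool's x, y, z in cm, a list of three; "twist": the turn about the tool's z in degrees. A call has 1 to 8 rows; each row shifts and turns the commanded pose from where the row before left it, along the tool's axes as they then stand; what a row does not reach is not made up. A row lasts 1/10 s, in which the tool goes at most 50 mm and 8.59 degrees, less where a joint would pass 70% of its speed; a pose out of reach is approached as far as the arm can. A call with a gripper value outside its range is refused whole. The fingers move at their own pace and stop on an object; "squeeze" is the grip in N (left out, the last holds). Time passes only in rows, so rows that do not move let the fingers close. It gives the time, the measured TCP pose, the force, the opening and the grip force at its end, in the units of the state.
- monitor.observe(): the state, without advancing time (a new reading comes with each control period).
- viewer.grab_frame(name): name is "scene" or "top" or "wrist"; returns a dict with "img" (420x560x3 uint8, red, green, blue), "K" (3x3 intrinsics, pixels), "eye" and "rotation" of the camera in the world. Camera axes: x right, y up, looking along -z (the intrinsics and any distortion apply to the point x, -y, -z); pixel columns grow to the right and rows downward; lengths in m; the calibration is good to about 2 mm. A picture is of the moment at which its call begins. There is no depth.
- bot.job_done(): hands the job in; it is judged then, once.
The state is a dict: "clock": time; "qpos": joint angles; "qd": joint speeds; "joint_efforts": joint torques, N m; "position": TCP position; "tool_rot": TCP orientation; "force": force on the tool from outside, world axes, zero at the start; "moment": the same for the moment, N m; "grip_width": finger opening in m; "finger_force": force on a finger pad.
Only numpy, scipy, OpenCV 4.12 (cv2) and the standard library are available. Lean on these libraries where they do the work, as an engineer would, in place of code of your own. Each camera call takes 0.05 s, during which the arm holds its last target. There are 200 camera calls.

## Working session

There is one attempt and no reset: what is moved stays moved. The work goes in short steps, Python scripts to look and compute and a tool call to move; the robot and the scene stay as the last step left them, time stands still between calls to the robot, and variables do not carry over. Pictures are saved under pics/ and viewed, at most 10 in all, crops included, and the job is handed in when it is done.

Besides the shell and the picture viewer there is one more tool, called after "Call:" by a JSON object that holds its "method" and its "body", one argument or row to a line. move_arm: Moves the arm, as the interface text tells. Its arguments: {"type":"object","properties":{"gripper":{"type":"array"},"linear":{"type":"array"},"twist":{"type":"array"},"squeeze":{"type":"number"}},"required":["gripper","linear","twist"]}

```bash
mkdir -p pics; ls
python3 - <<'E'
from workcell import monitor, viewer, bot
import cv2, pickle
s=monitor.observe(); print(s)
d={}
for n in("scene","top"):
    f=viewer.grab_frame(n); d[n]=f
    cv2.imwrite(f"pics/{n}0.png",f["img"][:,:,::-1]); print(n,f["K"],f["eye"],f["rotation"],[k for k in f])
pickle.dump(d,open("f0.pkl","wb"))
E
```

```text
pics
{'clock': 0.0, 'qpos': array([ 1.19383706,  0.5220009 , -0.03633915,  1.59997713,  0.02118603,
        1.02110205, -0.11279568]), 'qd': array([ 4.60793150e-04,  9.89854854e-04, -8.45856791e-04,  2.93002558e-06,
       -2.26637325e-03,  5.55935238e-04, -1.14080985e-03]), 'joint_efforts': array([ 2.64591232e-03, -9.27090955e+01,  1.98136993e+00, -3.69924760e+01,
        1.79826259e-02,  8.30816425e-03,  3.03077934e-05]), 'position': array([ 0.18860994, -0.59552183,  0.23074483]), 'tool_rot': array([-3.14049124e+00,  6.05079639e-05,  3.06755975e-01]), 'force': array([ 0.46233198,  0.13327212, -0.24150932]), 'moment': array([ 0.03049035,  0.00704457, -0.03906058]), 'finger_force': 0.0, 'grip_width': 0.08560136754299479}
scene [[490.92983156   0.         278.69739719]
 [  0.         490.92983156 211.10258662]
 [  0.           0.           1.        ]] [ 1.05779183 -0.00904764  1.08984685] [ 4.50826074e-01 -8.64424278e-04  1.50674097e+00] ['img', 'K', 'eye', 'rotation']
top [[533.52390929   0.         284.35662512]
 [  0.         533.52390929 209.13315714]
 [  0.           0.           1.        ]] [0.43712982 0.0517318  1.37379549] [ 0.14647153 -0.01470744 -1.55099523] ['img', 'K', 'eye', 'rotation']
```

View pics/top0.png

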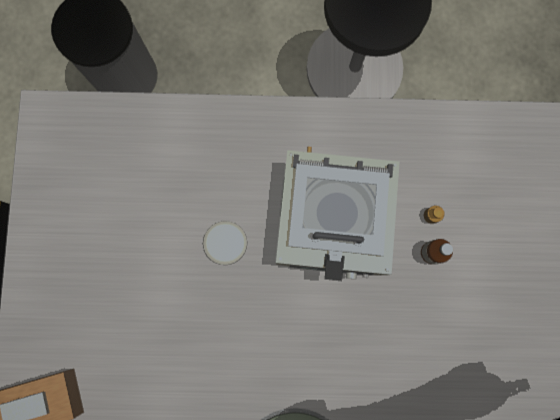

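View pics/scene0.png

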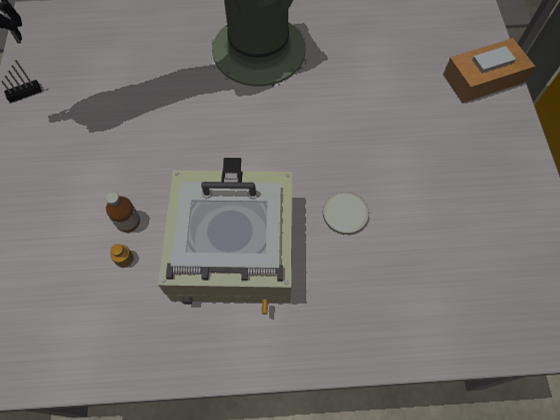

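The top view shows the coater with its front (paddle at about (335,266)) towards the robot base, handle at about (338,238), hinge at rows 160–170. The bottle is at (438,250), the weight at (435,214) and the tray at (225,243). In the scene view the paddle is at (232,168) and the handle at (229,186). I'll enlarge both.

Run:
```python
import pickle,cv2
d=pickle.load(open("f0.pkl","rb"))
a=d["top"]["img"][145:290,272:407,::-1]; cv2.imwrite("pics/topc.png",cv2.resize(a,None,fx=4,fy=4,interpolation=cv2.INTER_CUBIC))
a=d["scene"]["img"][150:300,155:305,::-1]; cv2.imwrite("pics/scenec.png",cv2.resize(a,None,fx=4,fy=4,interpolation=cv2.INTER_CUBIC))
```

```text
(no output)
```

View pics/topc.png

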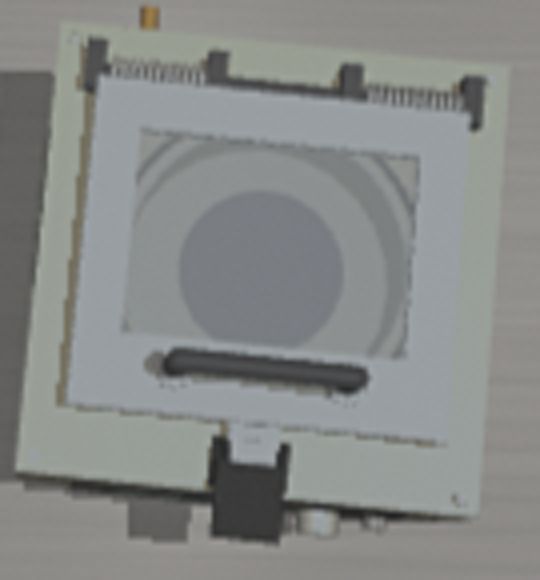

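View pics/scenec.png

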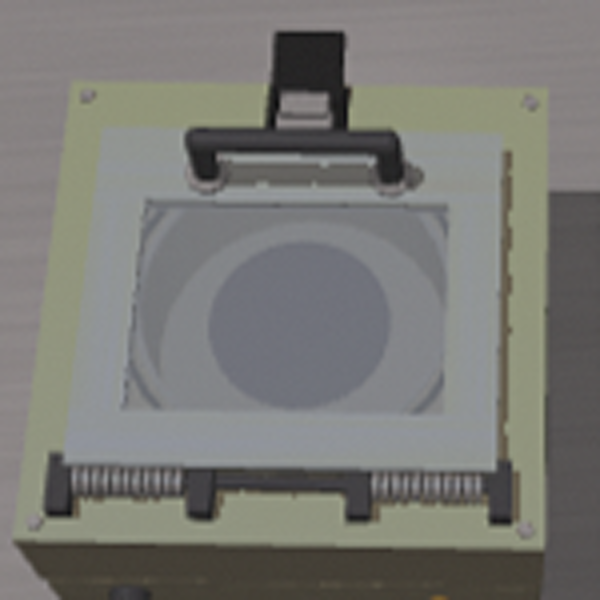

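Deck corners in the top crop are at (62,22), (510,65), (478,517) and (17,470), with bar ends at (164,362) and (368,379). In the scene crop the corners are at (72,82), (548,88), (545,550) and (15,543), with bar ends at (188,141) and (403,143). The lid is shut. Next I fit the coater pose.

```bash
cat > h.py <<'E'
import numpy as np
from scipy.spatial.transform import Rotation as R
def proj(f,P):
    c=R.from_euler('xyz',f["rotation"]).inv().apply(np.atleast_2d(P)-f["eye"])
    q=np.c_[c[:,0],-c[:,1],-c[:,2]]@f["K"].T
    return q[:,:2]/q[:,2:]
def ray_z(f,uv,z):
    d=np.linalg.inv(f["K"])@[uv[0],uv[1],1]; d=R.from_euler('xyz',f["rotation"]).apply([d[0],-d[1],-d[2]])
    return f["eye"]+d*(z-f["eye"][2])/d[2]
def w(p,P): # coater frame->world
    return R.from_euler('z',p[2]).apply(np.atleast_2d(P))+[p[0],p[1],0]
E
python3 - <<'E'
from h import *
import pickle
from scipy.optimize import least_squares
d=pickle.load(open("f0.pkl","rb"))
h=.135
M=np.array([[h,h,.13],[h,-h,.13],[-h,-h,.13],[-h,h,.13],[-.067,.05,.186],[-.067,-.05,.186]])
t=(np.array([[62,22],[510,65],[478,517],[17,470],[164,362],[368,379]])+.5)/4-.5+[272,145]
s=(np.array([[545,550],[15,543],[72,82],[548,88],[403,143],[188,141]])+.5)/4-.5+[155,150]
def res(p,n): return np.concatenate([(proj(d[k],w(p,M))-o) for k,o in (("top",t),("scene",s)) if k in n])
for n in (["top"],["scene"],["top","scene"]):
    r=least_squares(lambda p:res(p,n).ravel(),[.45,0,0]); print(n,r.x,np.round(res(r.x,n),1).tolist())
p=r.x; np.save("pose.npy",p)
for k,v in dict(hinge=[.105,0,.138],handle=[-.067,0,.186],paddle=[-.149,0,.145]).items(): print(k,w(p,[v])[0])
for nm,uv in dict(bottle=(438,250),weight=(435,214)).items(): print(nm,ray_z(d["top"],uv,.1))
E
```

```text
['top'] [ 0.61925229 -0.08995501 -0.07887469] [[-0.3, -0.2], [-0.2, 0.3], [0.0, 0.2], [-0.4, 0.4], [3.7, -0.4], [-2.9, -0.2]]
['scene'] [ 0.62106084 -0.08751288 -0.07889686] [[0.6, 0.1], [-0.3, -0.1], [0.0, -0.1], [0.3, -0.0], [-3.4, 0.2], [2.7, 0.0]]
['top', 'scene'] [ 0.62012057 -0.08864212 -0.07870744] [[-0.8, -0.6], [-0.7, -0.1], [-0.5, -0.2], [-1.0, -0.0], [3.1, -0.8], [-3.4, -0.6], [0.1, -0.4], [-0.8, -0.5], [-0.5, -0.4], [-0.2, -0.3], [-4.0, -0.2], [2.2, -0.3]]
hinge [ 0.7247955  -0.09689787  0.138     ]
handle [ 0.55332799 -0.08337416  0.186     ]
paddle [ 0.47158184 -0.07692682  0.145     ]
bottle [ 0.5345057 -0.3334426  0.1      ]
weight [ 0.62151094 -0.32810232  0.1       ]
```

The two cameras agree to about 2 mm, with bar height and deck size consistent. Now I move towards the paddle with the fingers closing.

Call:
{"method": "move_arm", "body": {
  "gripper": [0,0,0,0,0,0,0,0],
  "linear": [
    [1.5,-1.5,0],
    [3,-3,0],
    [3,-3,0],
    [3,-3,0],
    [3,-3,0],
    [3,-3,0],
    [3,-3,0],
    [2,-2,0]
  ],
  "twist": [0,0,0,0,0,0,0,0],
  "squeeze": 40
}}

```text
clock: 0.9
position: [0.3297, -0.3234, 0.2313]
tool_rot: [-3.141, -0.0, 0.309]
force: [1.0, -1.0, -0.2]
grip_width: 0.0002
finger_force: 0.0
```

```bash
cat >> h.py <<'E'
def togo(s,target,yaw=None):
    """shift in tool axes (cm) and twist (deg) from the state to a target TCP position"""
    r=R.from_euler('xyz',s["tool_rot"]); p=s["position"]
    print("t",round(s["clock"],2),"pos",np.round(p,4),"rot deg",np.round(np.degrees(s["tool_rot"]),2),"F",np.round(s["force"],1),"w",round(s["grip_width"],4),"ff",round(s["finger_force"],1))
    tw=0 if yaw is None else -(yaw-np.degrees(s["tool_rot"][2]))
    print("  cm",np.round(100*r.inv().apply(target-p),2),"twist",round(tw,1)," after twist cm",np.round(100*(r*R.from_euler('z',tw,degrees=True)).inv().apply(target-p),2))
E
python3 - <<'E'
from h import *
from workcell import monitor
p=np.load("pose.npy"); togo(monitor.observe(),w(p,[[-.149,0,.2]])[0],np.degrees(p[2])+90)
E
```

```text
t 0.9 pos [ 0.3297 -0.3234  0.2313] rot deg [-1.7998e+02 -1.0000e-02  1.7680e+01] F [ 1.  -1.  -0.2] w 0.0002 ff 0.0
  cm [ 21.   -19.17   3.14] twist -67.8  after twist cm [25.68 12.2   3.14]
```

Call:
{"method": "move_arm", "body": {
  "gripper": [0,0,0,0,0,0,0,0],
  "linear": [
    [0,0,0],
    [0,0,0],
    [0,0,0],
    [0,0,0],
    [0,0,0],
    [0,0,0],
    [0,0,0],
    [0,0,0]
  ],
  "twist": [-8.5,-8.5,-8.5,-8.5,-8.5,-8.5,-8.5,-8.3]
}}

```text
clock: 1.7
position: [0.3286, -0.3259, 0.2311]
tool_rot: [-3.141, -0.0, 1.496]
force: [-0.6, -0.1, -0.4]
grip_width: 0.0001
finger_force: 0.0
```

Call:
{"method": "move_arm", "body": {
  "gripper": [0,0,0,0,0,0,0,0],
  "linear": [
    [2,1,0],
    [4,2,0],
    [4,2,0],
    [4,2,0],
    [4,2,0],
    [4,2,0],
    [2.5,1,0],
    [1,0,0]
  ],
  "twist": [0,0,0,0,0,0,0,0]
}}

```text
clock: 2.5
position: [0.47, -0.0786, 0.2311]
tool_rot: [3.141, -0.001, 1.494]
force: [0.4, -0.7, 0.2]
grip_width: -0.0001
finger_force: 0.0
```

Run:
```python
from h import *
from workcell import monitor
p=np.load("pose.npy"); togo(monitor.observe(),w(p,[[-.149,0,.16]])[0],np.degrees(p[2])+90)
```

```text
t 2.5 pos [ 0.47   -0.0786  0.2311] rot deg [ 1.7999e+02 -6.0000e-02  8.5580e+01] F [ 0.4 -0.7  0.2] w -0.0001 ff 0.0
  cm [0.17 0.15 7.11] twist 0.1  after twist cm [0.17 0.14 7.11]
```

Call:
{"method": "move_arm", "body": {
  "gripper": [0,0,0,0,0,0,0],
  "linear": [
    [0.2,0.1,1],
    [0,0,2.5],
    [0,0,2.5],
    [0,0,1.5],
    [0,0,0.5],
    [0,0,0.2],
    [0,0,0]
  ],
  "twist": [0,0,0,0,0,0,0]
}}

```text
clock: 3.2
position: [0.4701, -0.08, 0.1495]
tool_rot: [3.141, 0.0, 1.489]
force: [-0.4, -0.4, 0.3]
grip_width: 0.0003
finger_force: 0.0
```

Call:
{"method": "move_arm", "body": {
  "gripper": [0,0,0,0,0,0],
  "linear": [
    [0,0,0.2],
    [0,0,0.2],
    [0,0,0.1],
    [0,0,0.1],
    [0,0,0],
    [0,0,0]
  ],
  "twist": [0,0,0,0,0,0]
}}

```text
clock: 3.8
position: [0.4696, -0.0796, 0.1433]
tool_rot: [-3.141, 0.0, 1.49]
force: [-3.8, 0.1, 3.7]
grip_width: 0.0001
finger_force: 2.1
```

Call:
{"method": "move_arm", "body": {
  "gripper": [0,0,0,0,0,0],
  "linear": [
    [0,0,0.2],
    [0,0,0.2],
    [0,0,0.2],
    [0,0,0],
    [0,0,0],
    [0,0,0]
  ],
  "twist": [0,0,0,0,0,0]
}}

```text
clock: 4.4
position: [0.4687, -0.0796, 0.1371]
tool_rot: [-3.139, 0.001, 1.49]
force: [-9.9, 0.2, 7.5]
grip_width: 0.0
finger_force: 5.0
```

Run:
```python
from workcell import viewer
import cv2,numpy as np
a=viewer.grab_frame("scene")["img"][140:230,190:290,::-1]; b=viewer.grab_frame("wrist")["img"][:,:,::-1]
a=cv2.resize(a,(400,360),interpolation=cv2.INTER_CUBIC); b=cv2.resize(b,(400,300))
cv2.imwrite("pics/press.png",np.hstack([a,np.vstack([b,np.zeros((60,400,3),np.uint8)])]))
```

```text
(no output)
```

View pics/press.png

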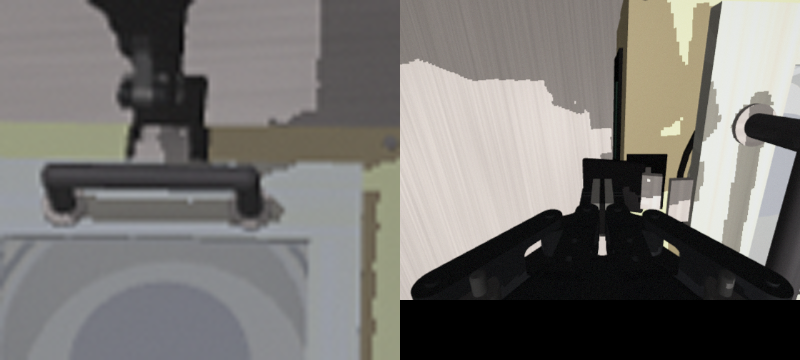

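The scene crop shows the fingers on the paddle with the rear finger close against the hook upright. The wrist view shows the same, with the hook beside the right finger at about (655,190). The lid is not visibly popped yet. I'll ease up, shift about 7 mm forward and press again.

Call:
{"method": "move_arm", "body": {
  "gripper": [0,0,0,0,0],
  "linear": [
    [0,0,-0.5],
    [0,-0.2,-0.5],
    [0,-0.5,-0.1],
    [0.2,-0.2,0],
    [0,0,0]
  ],
  "twist": [0,0,0,0,0]
}}

```text
clock: 5.0
position: [0.461, -0.0766, 0.1483]
tool_rot: [3.142, 0.0, 1.49]
force: [0.4, -0.0, 0.7]
grip_width: -0.0001
finger_force: 0.0
```

Run:
```python
from h import *
from workcell import monitor
p=np.load("pose.npy"); togo(monitor.observe(),w(p,[[-.157,0,.135]])[0],np.degrees(p[2])+90)
```

```text
t 5.0 pos [ 0.461  -0.0766  0.1483] rot deg [180.     0.    85.39] F [ 0.4 -0.   0.7] w -0.0001 ff 0.0
  cm [0.05 0.26 1.33] twist -0.1  after twist cm [0.05 0.26 1.33]
```

Call:
{"method": "move_arm", "body": {
  "gripper": [0,0,0,0,0,0,0,0],
  "linear": [
    [0,0,0.3],
    [0,0,0.3],
    [0,0,0.2],
    [0,0,0.2],
    [0,0,0.2],
    [0,0,0.2],
    [0,0,0],
    [0,0,0]
  ],
  "twist": [0,0,0,0,0,0,0,0]
}}

```text
clock: 5.8
position: [0.4606, -0.0768, 0.134]
tool_rot: [-3.14, 0.0, 1.49]
force: [-7.5, 0.6, 5.8]
grip_width: -0.0004
finger_force: 3.4
```

Call:
{"method": "move_arm", "body": {
  "gripper": [0,0,0,0,0,0],
  "linear": [
    [0,-0.1,0.1],
    [0,-0.1,0.1],
    [0,0,0.1],
    [0,0,0],
    [0,0,0],
    [0,0,0]
  ],
  "twist": [0,0,0,0,0,0]
}}

```text
clock: 6.4
position: [0.4595, -0.0767, 0.1314]
tool_rot: [3.141, 0.0, 1.49]
force: [-1.6, 0.3, 5.8]
grip_width: 0.0
finger_force: 3.3
```

```bash
cat >> h.py <<'E'
def lid_pts(p,a):
    # bar ends and lid top-face front corners at lid angle a
    L=[]
    for f,n,y in ((.172,.048,.05),(.172,.048,-.05),(.2,.010,.11),(.2,.010,-.11)):
        L.append([.105-(f*np.cos(a)-n*np.sin(a)),y,.138+f*np.sin(a)+n*np.cos(a)])
    return w(p,L)
E
python3 - <<'E'
from h import *
from workcell import viewer
import cv2,pickle
d=pickle.load(open("f0.pkl","rb")); p=np.load("pose.npy")
f=viewer.grab_frame("scene"); pickle.dump(f,open("f1.pkl","wb"))
a=np.hstack([cv2.resize(g["img"][160:215,190:290,::-1],(400,220),interpolation=cv2.INTER_CUBIC) for g in (d["scene"],f)]); cv2.imwrite("pics/pop.png",a)
for t in (0,.07,.1): print(t,np.round(proj(f,lid_pts(p,t)),1).tolist())
E
```

```text
0 [[251.4, 185.2], [203.8, 184.6], [280.1, 182.7], [179.9, 181.4]]
0.07 [[251.1, 184.0], [202.9, 183.4], [280.1, 180.1], [178.7, 178.7]]
0.1 [[250.9, 183.6], [202.5, 183.0], [280.1, 179.0], [178.2, 177.7]]
```

View pics/pop.png

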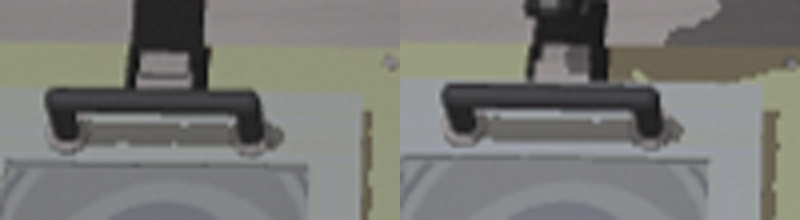

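In the right crop the bar has risen about 1.2 px and the lid front edge about 2.5 px. That matches 0.07 rad, so the lid has popped. I'll release the paddle and go above the bar.

Call:
{"method": "move_arm", "body": {
  "gripper": [0,0,0,0,0.5,0.5,0.5,0.5],
  "linear": [
    [0,0,-0.8],
    [0,-0.2,-1.5],
    [0,0,-3],
    [0,0,-3],
    [0,1,-2.5],
    [0,3,0],
    [0,3.5,0],
    [0,2,0]
  ],
  "twist": [0,0,0,0,0,0,0,0]
}}

```text
clock: 7.25
position: [0.5541, -0.0843, 0.2399]
tool_rot: [3.14, -0.0, 1.49]
force: [0.4, -0.3, 0.4]
grip_width: 0.0429
finger_force: 0.0
```

Run:
```python
from h import *
from workcell import monitor
p=np.load("pose.npy"); togo(monitor.observe(),w(p,[[-.063,0,.178]])[0],np.degrees(p[2])+90)
```

```text
t 7.25 pos [ 0.5541 -0.0843  0.2399] rot deg [ 1.7992e+02 -2.0000e-02  8.5360e+01] F [ 0.4 -0.3  0.4] w 0.0429 ff 0.0
  cm [0.08 0.31 6.19] twist -0.1  after twist cm [0.08 0.31 6.19]
```

Call:
{"method": "move_arm", "body": {
  "gripper": [0.5,0.5,0.5,0.5,0.5,0.5],
  "linear": [
    [0.1,0.2,0],
    [0,0,1.5],
    [0,0,2],
    [0,0,1.7],
    [0,0,1],
    [0,0,0]
  ],
  "twist": [0,0,0,0,0,0]
}}

```text
clock: 7.85
position: [0.5533, -0.0832, 0.1766]
tool_rot: [-3.14, -0.0, 1.49]
force: [-0.1, 0.5, 0.7]
grip_width: 0.0425
finger_force: 0.0
```

Run:
```python
from h import *
from workcell import monitor,viewer
import cv2
p=np.load("pose.npy"); togo(monitor.observe(),w(p,[[-.063,0,.178]])[0],np.degrees(p[2])+90)
a=viewer.grab_frame("wrist")["img"][:,:,::-1]; b=viewer.grab_frame("scene")["img"][140:240,180:300,::-1]
cv2.imwrite("pics/grasp.png",np.hstack([cv2.resize(a,(440,330)),cv2.resize(b,(360,330))]))
```

```text
t 7.85 pos [ 0.5533 -0.0832  0.1766] rot deg [-1.7991e+02 -1.0000e-02  8.5380e+01] F [-0.1  0.5  0.7] w 0.0425 ff 0.0
  cm [-0.02  0.4  -0.14] twist -0.1  after twist cm [-0.02  0.4  -0.14]
```

View pics/grasp.png

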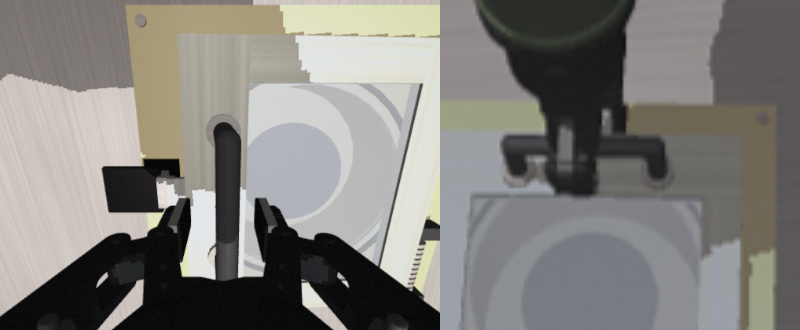

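The bar runs between the open pads: pads at columns ~190 and ~258, bar at ~228, slightly to the rear. The fingers clear the lid. I'll shift a little and close.

Call:
{"method": "move_arm", "body": {
  "gripper": [0.5,0.3,0,0,0,0,0,0],
  "linear": [
    [0,0.3,-0.1],
    [0,0,0],
    [0,0,0],
    [0,0,0],
    [0,0,0],
    [0,0,0],
    [0,0,0],
    [0,0,0]
  ],
  "twist": [0,0,0,0,0,0,0,0],
  "squeeze": 30
}}

```text
clock: 8.75
position: [0.5561, -0.0835, 0.1783]
tool_rot: [-3.14, 0.0, 1.49]
force: [-6.3, 1.0, 2.6]
grip_width: 0.0127
finger_force: 30.5
```

Run:
```python
from h import *
from workcell import monitor
p=np.load("pose.npy"); s=monitor.observe(); togo(s,w(p,[[-.063,0,.178]])[0],np.degrees(p[2])+90)
def rel(a): # bar (tool y = coater x, tool z = down) relative to hinge, cm
    return np.array([-(17.2*np.cos(a)-4.8*np.sin(a)), -(17.2*np.sin(a)+4.8*np.cos(a))])
A=np.radians([4,8,12,16,20,24,28,32,36,40,44,48,52,55,58,60,62,64,66,68])
P=np.array([rel(a) for a in A]); print(np.c_[np.degrees(A[1:]),np.round(np.diff(P,axis=0),2),np.round(P[1:]-P[0],2)])
```

```text
t 8.75 pos [ 0.5561 -0.0835  0.1783] rot deg [-1.799e+02  1.000e-02  8.538e+01] F [-6.3  1.   2.6] w 0.0127 ff 30.5
  cm [-0.01  0.12  0.03] twist -0.1  after twist cm [-0.01  0.12  0.03]
[[  8.     0.46  -1.16   0.46  -1.16]
 [ 12.     0.54  -1.12   1.    -2.28]
 [ 16.     0.62  -1.08   1.61  -3.37]
 [ 20.     0.69  -1.04   2.3   -4.41]
 [ 24.     0.76  -0.99   3.06  -5.39]
 [ 28.     0.83  -0.93   3.89  -6.32]
 [ 32.     0.89  -0.87   4.78  -7.2 ]
 [ 36.     0.95  -0.81   5.73  -8.01]
 [ 40.     1.    -0.74   6.73  -8.74]
 [ 44.     1.05  -0.67   7.78  -9.41]
 [ 48.     1.1   -0.59   8.88 -10.01]
 [ 52.     1.14  -0.52  10.02 -10.52]
 [ 55.     0.87  -0.33  10.89 -10.85]
 [ 58.     0.89  -0.29  11.78 -11.14]
 [ 60.     0.6   -0.17  12.38 -11.31]
 [ 62.     0.61  -0.14  12.99 -11.45]
 [ 64.     0.61  -0.12  13.6  -11.58]
 [ 66.     0.61  -0.1   14.21 -11.68]
 [ 68.     0.62  -0.08  14.83 -11.76]]
```

Bar gripped. I raise the lid along the arc, 2–4° per row.

Call:
{"method": "move_arm", "body": {
  "gripper": [0,0,0,0,0,0,0,0],
  "linear": [
    [0,0.2,-0.6],
    [0,0.2,-0.6],
    [0,0.3,-0.5],
    [0,0.3,-0.6],
    [0,0.6,-1.1],
    [0,0.7,-1.0],
    [0,0.4,-0.5],
    [0,0,0]
  ],
  "twist": [0,0,0,0,0,0,0,0]
}}

```text
clock: 9.55
position: [0.5819, -0.0856, 0.2285]
tool_rot: [-3.137, 0.001, 1.49]
force: [-27.8, 2.5, 17.8]
grip_width: 0.0126
finger_force: 31.4
```

```bash
cat >> h.py <<'E'
def ang(s,p=None):
    p=np.load("pose.npy"); g=s["position"]+R.from_euler('xyz',s["tool_rot"]).apply([0,0,-.019])
    v=R.from_euler('z',-p[2]).apply(g-[p[0],p[1],0])-[.105,0,.138]
    print("lid deg",round(np.degrees(np.arctan2(v[2],-v[0])-np.arctan2(48,172)),2),"radius",round(np.hypot(v[0],v[2])*1e3,1),"y",round(v[1]*1e3,1),"F",np.round(s["force"],1),"t",s["clock"],"w",round(s["grip_width"],4),s["finger_force"])
E
python3 -c "
from h import *
from workcell import monitor
ang(monitor.observe())"
```

```text
lid deg 21.78 radius 180.3 y 0.1 F [-27.8   2.5  17.8] t 9.55 w 0.0126 31.357484757900238
```

Call:
{"method": "move_arm", "body": {
  "gripper": [0,0,0],
  "linear": [
    [0,-0.1,-0.1],
    [0,0,0],
    [0,0,0]
  ],
  "twist": [0,0,0]
}}

```text
clock: 9.85
position: [0.582, -0.0856, 0.2289]
tool_rot: [-3.14, 0.0, 1.49]
force: [-12.3, 2.5, 5.6]
grip_width: 0.0125
finger_force: 30.2
```

```bash
python3 -c "
from h import *
from workcell import monitor
ang(monitor.observe())"
```

```text
lid deg 21.9 radius 180.5 y 0.1 F [-12.3   2.5   5.6] t 9.85 w 0.0125 30.17685502767563
```

Call:
{"method": "move_arm", "body": {
  "gripper": [0,0,0,0,0,0,0,0],
  "linear": [
    [0,0.33,-0.53],
    [0,0.41,-0.47],
    [0,0.42,-0.46],
    [0,0.44,-0.44],
    [0,0.45,-0.43],
    [0,0.47,-0.41],
    [0,0.48,-0.4],
    [0,0,0]
  ],
  "twist": [0,0,0,0,0,0,0,0]
}}

```text
clock: 10.65
position: [0.6127, -0.0881, 0.2618]
tool_rot: [-3.141, 0.0, 1.49]
force: [-18.6, 0.6, 19.7]
grip_width: 0.0128
finger_force: 31.2
```

```bash
python3 -c "
from h import *
from workcell import monitor
ang(monitor.observe())"
```

```text
lid deg 36.18 radius 181.7 y 0.0 F [-18.6   0.6  19.7] t 10.65 w 0.0128 31.24174654483795
```

Call:
{"method": "move_arm", "body": {
  "gripper": [0,0,0],
  "linear": [
    [0,-0.1,-0.15],
    [0,0,0],
    [0,0,0]
  ],
  "twist": [0,0,0]
}}

```text
clock: 10.95
position: [0.6121, -0.088, 0.2615]
tool_rot: [3.141, -0.0, 1.49]
force: [-2.0, 0.7, 0.8]
grip_width: 0.0128
finger_force: 30.8
```

```bash
cat > fit.py <<'E'
from h import *
from workcell import monitor
from scipy.optimize import least_squares
import sys
s=monitor.observe(); p=np.load("pose.npy")
T=[[.5561,-.0835,.1783],[.582,-.0856,.2289]]+eval(sys.argv[1] if len(sys.argv)>1 else "[]")+[list(s["position"])]
v=R.from_euler('z',-p[2]).apply(np.array(T)-[p[0],p[1],0])[:,[0,2]]
r=least_squares(lambda c:np.hypot(*(v-c).T)-.17857,[.105,.12]); c=r.x
e=np.arctan2(v[:,1]-c[1],c[0]-v[:,0])-np.arctan2(48,172)
print("centre",c,"(nominal .105,.119) res mm",np.round(r.fun*1e3,2),"lid deg",np.round(np.degrees(e),2))
ang(s)
E
python3 fit.py
```

```text
centre [0.10598492 0.12397893] (nominal .105,.119) res mm [ 0.1  -0.22  0.13] lid deg [ 2.11 20.44 34.74]
lid deg 35.98 radius 181.9 y -0.0 F [-2.   0.7  0.8] t 10.95 w 0.0128 30.80666810274124
```

Call:
{"method": "move_arm", "body": {
  "gripper": [0,0,0,0,0,0,0,0],
  "linear": [
    [0,0.36,-0.29],
    [0,0.37,-0.29],
    [0,0.76,-0.54],
    [0,0.79,-0.5],
    [0,0.82,-0.45],
    [0,0.42,-0.21],
    [0,0.42,-0.2],
    [0,0,0]
  ],
  "twist": [0,0,0,0,0,0,0,0]
}}

```text
clock: 11.75
position: [0.6519, -0.0912, 0.2868]
tool_rot: [3.141, -0.0, 1.49]
force: [-4.7, 0.3, 7.1]
grip_width: 0.0126
finger_force: 31.1
```

```bash
python3 fit.py "[[0.6121, -0.088, 0.2615]]"
```

```text
centre [0.10616534 0.12428184] (nominal .105,.119) res mm [ 0.18 -0.25 -0.04  0.13] lid deg [ 2.   20.33 34.64 49.86]
lid deg 50.87 radius 183.1 y -0.1 F [-4.7  0.3  7.1] t 11.75 w 0.0126 31.147659122943878
```

Call:
{"method": "move_arm", "body": {
  "gripper": [0,0,0,0,0,0,0,0],
  "linear": [
    [0,0.55,-0.3],
    [0,0.58,-0.23],
    [0,0.59,-0.21],
    [0,0.6,-0.19],
    [0,0.6,-0.16],
    [0,0.61,-0.14],
    [0,0.61,-0.12],
    [0,0.61,-0.1]
  ],
  "twist": [0,0,0,0,0,0,0,0]
}}

```text
clock: 12.55
position: [0.699, -0.0951, 0.3003]
tool_rot: [-3.141, 0.0, 1.49]
force: [-1.2, -0.6, 2.0]
grip_width: 0.0128
finger_force: 31.2
```

Call:
{"method": "move_arm", "body": {
  "gripper": [0,0,0,0],
  "linear": [
    [0,0.4,-0.06],
    [0,0.2,-0.02],
    [0,0,0],
    [0,0,0]
  ],
  "twist": [0,0,0,0]
}}

```text
clock: 12.95
position: [0.7044, -0.0955, 0.301]
tool_rot: [-3.141, -0.0, 1.49]
force: [-0.6, 0.1, -1.5]
grip_width: 0.0129
finger_force: 30.8
```

```bash
python3 fit.py "[[0.6121, -0.088, 0.2615],[0.6519, -0.0912, 0.2868]]"
python3 - <<'E'
from h import *
from workcell import viewer
import cv2
for n in("scene","top"):
    f=viewer.grab_frame(n); p=np.load("pose.npy")
    for t in (66,68,70): print(n,t,np.round(proj(f,lid_pts(p,np.radians(t))),1).tolist())
    if n=="scene": a=f["img"]
    else: b=f["img"]
cv2.imwrite("pics/up.png",np.hstack([cv2.resize(i[:,:,::-1],(400,500),interpolation=cv2.INTER_CUBIC) for i in (a[120:320,150:310],b[120:320,260:420])]))
E
```

```text
centre [0.10593278 0.1239575 ] (nominal .105,.119) res mm [ 0.06 -0.25  0.06  0.32 -0.21] lid deg [ 2.12 20.46 34.76 49.95 67.52]
lid deg 68.0 radius 183.2 y -0.2 F [-0.6  0.1 -1.5] t 12.95 w 0.0129 30.82507610321045
scene 66 [[244.5, 223.1], [186.9, 222.3], [279.5, 197.3], [154.4, 195.6]]
scene 68 [[244.3, 226.2], [186.5, 225.4], [279.4, 200.0], [153.6, 198.3]]
scene 70 [[244.1, 229.4], [186.1, 228.6], [279.4, 202.8], [152.8, 201.1]]
top 66 [[326.7, 157.1], [375.5, 162.0], [295.5, 175.2], [404.5, 186.1]]
top 68 [[327.0, 154.1], [375.8, 159.0], [295.8, 171.8], [405.0, 182.7]]
top 70 [[327.3, 151.1], [376.1, 156.0], [296.2, 168.3], [405.5, 179.2]]
```

View pics/up.png

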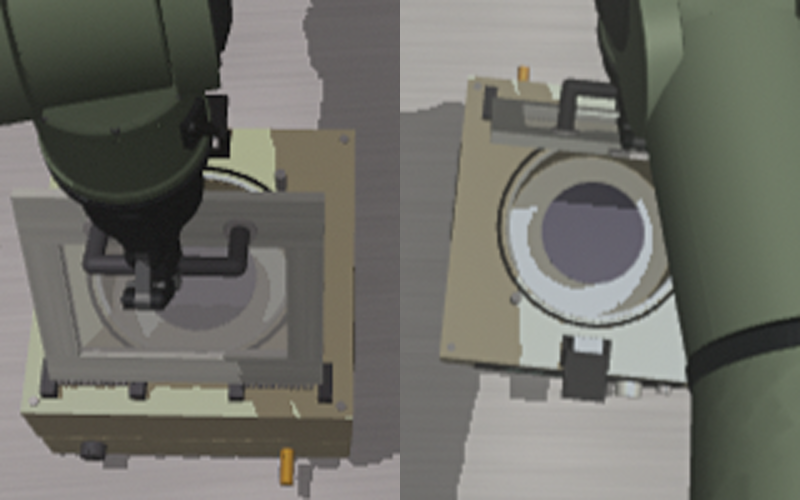

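The lid is up. The free front corner is at about (279,198) full-frame and the bar ends at about (245,226) and (188,226), which matches 67–68° and agrees with the arc fit (67.5°). That is clearly past the balance point and still held. I'll ease back to about 52.5°.

Call:
{"method": "move_arm", "body": {
  "gripper": [0,0,0,0,0,0,0,0],
  "linear": [
    [0,-0.23,0.03],
    [0,-0.46,0.07],
    [0,-0.46,0.08],
    [0,-0.46,0.1],
    [0,-0.46,0.1],
    [0,-0.45,0.12],
    [0,-0.45,0.13],
    [0,-0.45,0.13]
  ],
  "twist": [0,0,0,0,0,0,0,0]
}}

```text
clock: 13.85
position: [0.6701, -0.0927, 0.2938]
tool_rot: [3.141, -0.0, 1.49]
force: [2.4, -0.6, 3.3]
grip_width: 0.0124
finger_force: 31.5
```

Call:
{"method": "move_arm", "body": {
  "gripper": [0,0,0,0,0,0],
  "linear": [
    [0,-0.44,0.15],
    [0,-0.44,0.16],
    [0,-0.2,0.08],
    [0,0,0],
    [0,0,0],
    [0,0,0]
  ],
  "twist": [0,0,0,0,0,0]
}}

```text
clock: 14.45
position: [0.6597, -0.0918, 0.2898]
tool_rot: [-3.142, -0.0, 1.49]
force: [0.1, -0.7, 3.8]
grip_width: 0.013
finger_force: 31.4
```

```bash
python3 fit.py "[[0.6121, -0.088, 0.2615],[0.6519, -0.0912, 0.2868],[.7044,-.0955,.301]]"
python3 - <<'E'
from h import *
from workcell import viewer
import cv2
f=viewer.grab_frame("scene"); p=np.load("pose.npy")
for t in (50,52.5,55): print(t,np.round(proj(f,lid_pts(p,np.radians(t))),1).tolist())
cv2.imwrite("pics/hold.png",cv2.resize(f["img"][150:290,150:310,::-1],None,fx=4,fy=4,interpolation=cv2.INTER_CUBIC))
E
```

```text
centre [0.10592583 0.12395498] (nominal .105,.119) res mm [ 0.05 -0.25  0.06  0.32 -0.24  0.04] lid deg [ 2.12 20.46 34.76 49.96 67.53 52.65]
lid deg 53.49 radius 182.9 y -0.1 F [ 0.1 -0.7  3.8] t 14.45 w 0.013 31.41813039779663
50 [[246.2, 202.3], [190.7, 201.5], [279.8, 180.7], [161.0, 179.1]]
52.5 [[245.9, 205.0], [190.1, 204.3], [279.8, 182.7], [159.9, 181.1]]
55 [[245.6, 208.0], [189.5, 207.3], [279.7, 184.9], [158.9, 183.3]]
```

View pics/hold.png

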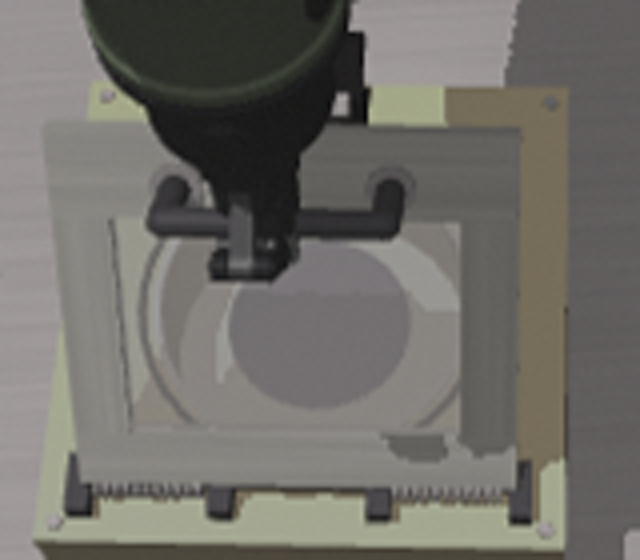

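The free corners at about (280,182) and (160.5,180.5) and the bar at row ~205 read 51.6–53°, and the arc fit gives 52.65°. The lid is held about 7.5° short of balance. I'll let it settle and hand in.

Call:
{"method": "move_arm", "body": {
  "gripper": [0,0,0,0,0],
  "linear": [
    [0,0,0],
    [0,0,0],
    [0,0,0],
    [0,0,0],
    [0,0,0]
  ],
  "twist": [0,0,0,0,0]
}}

```text
clock: 15.0
position: [0.6597, -0.0918, 0.2898]
tool_rot: [3.142, -0.0, 1.49]
force: [-0.3, -0.1, 1.9]
grip_width: 0.0127
finger_force: 31.4
```

```bash
python3 -c "
from h import *
from workcell import monitor,bot
s=monitor.observe(); ang(s); print(np.abs(s['qd']).max())
print(bot.job_done())"
```

```text
lid deg 53.47 radius 182.9 y -0.1 F [-0.3 -0.1  1.9] t 15.0 w 0.0127 31.40528440475464
0.0023862331582482203
the job is handed in; nothing more can be done
None
```

The latch was pressed and the lid popped; I raised the lid to about 67.5° under grip, eased it back, and handed in at 15.0 s with the gripper still holding it motionless at about 52.6° (±1°), about 7.5° short of balance.

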